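# Click the crevice nozzle onto the copier-service hand vacuum

## Task

Fit the narrow crevice nozzle to the hand vacuum that stands in its dock: slide the nozzle's sleeve down over the upright suction stub, its button hole facing the same way as the spring button, and push it fully home until the button pops out through the hole. Leave the wide nozzle standing where it is, and let go.

Things in the scene. Friction and masses are not known exactly. Their poses are not given: they have to be found in the camera images.
- crevice_mid (a point): crevice nozzle, dark grey, loose, upright, 140 mm tall, 90 g. Point on its axis 70 mm above its lower end; z up, x out through its button hole. Heights from lower end: open round sleeve 0-62 mm, bore 40, outside 47; hole in the +x wall 12-34 mm, 20 wide; neck 62-82; flat blade 82-140, 16 thick (along x), 40 wide (y): grip it here.
- stub (a point): stub of the hand vacuum fixed upright in its dock. Point on the stub's axis at its foot, on the shoulder where the nozzle's lower end must rest, 110 mm over the counter; z up, x out through the button. Cylinder of 35 mm dia. to 38 mm up, then a cone to 14 mm dia. at 58 mm (top). Button: +x side, 10 mm wide, 15-33 mm up, 7 mm proud, sloping top. Loop handle and dock lie lower than the shoulder.
- button (a joint): how far the spring button is pushed into the stub (m): 0 out, 0.0085 at its stop. The sleeve's rim presses it in on the way down (5 to 12 N of push); it springs back to 0 through the hole over the last 3 mm before the sleeve meets the shoulder. Turned more than about 10 degrees off, it stays pressed in.
- wide_mid (a point): wide nozzle, dark grey, loose, upright, not to be used: same sleeve, no hole, a 110 x 30 mm cross-bar (along its y) on top, 122 mm tall. Point on its axis 61 mm above its lower end, z up. It, the crevice nozzle and the vacuum stand in any order in a row across the counter, at least 160 mm apart; a bottle, screwdriver and tray lie beyond the row, over 100 mm from these points.

How it is judged:
By the outcome, as a careful person would: the job done as asked, in the order asked, and still so for the second after the job is handed in, with the robot touching nothing.
It also fails if it takes over 38 s, if anything falls off the work surface, if the arm or the gripper's body presses on something with over 40 N, if the wrist force passes 120 N, or if a joint passes its speed limit or range.

## Robot

A 7-joint arm with a two-finger parallel gripper is mounted at the origin on the work surface. World frame = base frame: x ahead of the robot, y to its left, z up, the work surface at z = 0. Lengths are in mm, angles in rad, forces in N, time in s.
With the tool pointing down it reaches from about 400 to 875 mm from the base axis. Payload 4.4 kg.
Tool frame: the origin (TCP) lies midway between the tips of the shut fingers; the grasp point (between the pads) lies 19 mm behind it; z points along the fingers, y is the direction in which the jaws open and shut (so a half turn about z gives the same grasp; the last joint's range is limited). The gripper opens to 85 mm and grips with 20 to 120 N. Pads are 22 mm wide; open, the fingers measure 114 mm over their backs; the gripper's body (76 mm by 85 mm) begins 54 mm behind the grasp point. The pads swing forward as they close: fully open they stand 13 mm farther back than shut.
Start: joints at [-1.216, 0.628, 0.038, 1.517, -0.027, 0.996, -0.02], TCP at [265.498, 593.32, 231.313] pointing down, gripper open.
Joint ranges: [-3.06, 3.06], [-0.37, 2.12], [-1.25, 1.32], [0.18, 2.47], [-1.1, 4.24], [0.23, 1.98], [-2.94, 2.94]. Speed limits (rad/s): [2.57, 2.57, 3.14, 3.14, 3.14, 3.14, 3.14].

## Interface

Orientations are given as [roll, pitch, yaw] about the fixed x, y, z axes, in that order (R = Rz(yaw) Ry(pitch) Rx(roll)).
In Python, from station import robot, imaging, job_done gives the robot as it stands.
- The arm moves only by the shell command python3 -m handwheel 'ROWS' [FORCE]. ROWS is JSON, a list of rows, each a list of 7 numbers: the shift along the tool's x, y, z in m, then the turn, a rotation vector about the tool's x, y, z in rad, then the opening, from 0 (shut) to 1 (fully open). In form: [[x, y, z, ax, ay, az, gripper], ...]. A call has 1 to 12 rows; each row shifts and turns the pose as measured when the row begins, along the tool's axes as they then stand; what a row does not reach is not made up. A row lasts 1/12 s, in which the tool goes at most 41.7 mm and 7.16 degrees, less where a joint would pass 70% of its speed; a pose out of reach is approached as far as the arm can. A call is refused whole if a number of a shift passes 0.0417 or a number of a turn 0.125, either way. A call with a gripper value outside its range is refused whole. The fingers move at their own pace and stop on an object; FORCE is the grip in N (left out, the last holds). Time passes only in rows, so rows that do not move let the fingers close. It gives the time, the measured TCP pose, the force and the opening at its end, in the units of the state.
- robot.sense(): the state, without advancing time (a new reading comes with each control period).
- imaging.snapshot(name): name is "side" or "top" or "wrist"; returns the picture (480x640x3 uint8, blue, green, red); there is no depth.
- imaging.calibration(name): a dict with "fov_y" (degrees; the focal length in pixels is half the picture's height over the tangent of half this angle, whatever the lens; pixels are square), "cx", "cy" (the principal point, pixels), "k1" (the pictures are not rectified: a ray, as slopes to the right and down, at radius r is drawn at 1 + k1 r^2 times it, then the intrinsics apply), "R" (3x3) and "t" (3): a world point X has camera coordinates R X + t; the wrist camera has in their place "tool_from_camera" (4x4, takes a point from camera to tool coordinates, whose origin is the TCP and whose axes are the flange's). Camera axes: x right, y down, z forward; pixel columns grow to the right and rows downward; lengths in mm; the calibration is good to about 2 mm. A picture is of the moment at which its call begins: read the wrist's pose just before it. calibration takes no time and is no camera call.
- job_done(): hands the job in, once; it reports no verdict.
The state is a dict: "time_s": time; "joint_positions": joint angles; "qvel": joint speeds; "joint_torque": joint torques, N m; "tool_pos": TCP position; "tcp_rot": TCP orientation; "wrist_force": force on the tool from outside, world axes, zero at the start; "moment": the same for the moment, N m; "opening": opening from 0.0 (shut) to 1.0 (fully open).
Only numpy, scipy, OpenCV 4.12 (cv2) and the standard library are available. Lean on these libraries where they do the work, as an engineer would, in place of code of your own. Each camera call takes 0.05 s, during which the arm holds its last target.

## Working session

There is one attempt and no reset: what is moved stays moved. The work goes in short steps, Python scripts to look and compute and a shell command to move; the robot and the scene stay as the last step left them, time stands still between calls to the robot, and variables do not carry over. Pictures are saved under pics/ and viewed, and the job is handed in when it is done.

```bash
ls; mkdir -p pics
python3 - <<'E'
from station import robot, imaging
import cv2,json
s=robot.sense();print({k:s[k] for k in ['time_s','tool_pos','tcp_rot','wrist_force','opening']})
for n in ['side','top','wrist']:
    cv2.imwrite(f'pics/{n}0.png',imaging.snapshot(n)); print(n,imaging.calibration(n))
E
```

```text
pics
{'time_s': 0.0, 'tool_pos': array([265.22217821, 592.73947629, 230.37850601]), 'tcp_rot': array([-3.13966361e+00,  3.74678609e-05,  2.72079095e+00]), 'wrist_force': array([-0.45078956,  0.67152566, -0.92858657]), 'opening': 1.0034382849951535}
side {'fov_y': 54.551279296038174, 'cx': 317.1697932547385, 'cy': 234.2868332281051, 'k1': -0.05927383694311963, 'R': array([[-0.94408649, -0.3294543 , -0.01267172],
       [-0.24174083,  0.7178459 , -0.65288486],
       [ 0.22419206, -0.6133165 , -0.75735116]]), 't': array([488.76716514, 222.199004  , 821.57068891])}
top {'fov_y': 45.04354758501102, 'cx': 320.4965485829227, 'cy': 240.42483304213312, 'k1': -0.18643964815660383, 'R': array([[ 0.00441017, -0.99993888, -0.01013798],
       [-0.98011916, -0.0023113 , -0.1983963 ],
       [ 0.19836074,  0.01081139, -0.98006945]]), 't': array([  8.7261144 , 558.84311462, 907.17753821])}
wrist {'fov_y': 71.97535436262494, 'cx': 321.11789861448693, 'cy': 240.07207296692036, 'k1': -0.045735141635343805, 'tool_from_camera': array([[ 7.99314970e-04, -9.45343779e-01, -3.26074378e-01,
         8.32557245e+01],
       [ 9.99999678e-01,  7.31733437e-04,  3.29909575e-04,
        -7.59239875e-01],
       [-7.32784391e-05, -3.26074537e-01,  9.45344060e-01,
        -1.42941828e+02],
       [ 0.00000000e+00,  0.00000000e+00,  0.00000000e+00,
         1.00000000e+00]])}
```

View pics/side0.png

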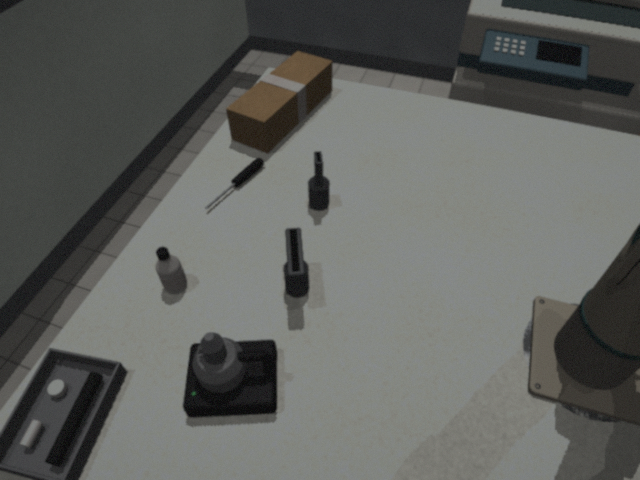

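View pics/top0.png

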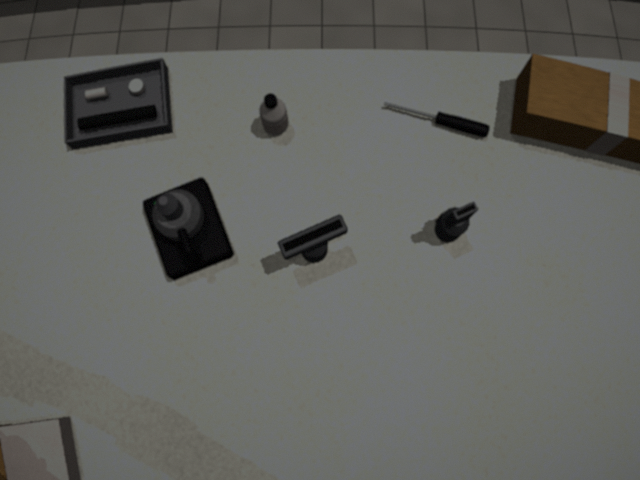

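View pics/wrist0.png

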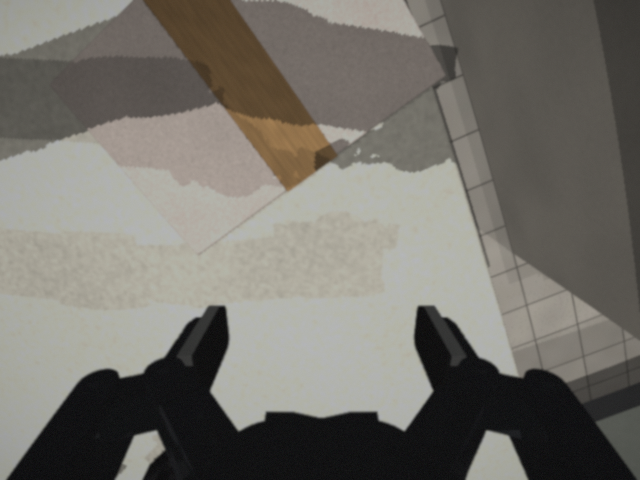

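The side view shows the vacuum near (212,345), the wide nozzle at (296,260) and the crevice nozzle at (318,180). In the top view they are at about (170,205), (315,240) and (455,222). I'll zoom in.

```bash
cat > h.py <<'E'
import numpy as np, cv2
from station import robot, imaging
from scipy.spatial.transform import Rotation as Ro
def cam(n,state=None):
    c=imaging.calibration(n); f=240/np.tan(np.radians(c['fov_y']/2))
    if n=='wrist':
        T=np.eye(4);T[:3,:3]=Ro.from_euler('xyz',state['tcp_rot']).as_matrix();T[:3,3]=state['tool_pos']
        M=np.linalg.inv(T@np.array(c['tool_from_camera'])); R,t=M[:3,:3],M[:3,3]
    else: R,t=np.array(c['R']),np.array(c['t'])
    return dict(f=f,cx=c['cx'],cy=c['cy'],k=c['k1'],R=R,t=t)
def ray(c,u,v):
    d=np.array([(u-c['cx'])/c['f'],(v-c['cy'])/c['f']]); s=d.copy()
    for _ in range(30): s=d/(1+c['k']*(s@s))
    w=c['R'].T@np.array([s[0],s[1],1]); return -c['R'].T@c['t'], w/np.linalg.norm(w)
def plane(c,u,v,z):
    o,w=ray(c,u,v); return o+w*(z-o[2])/w[2]
def proj(c,X):
    p=c['R']@np.asarray(X,float)+c['t']; s=p[:2]/p[2]; s=s*(1+c['k']*(s@s)); return s*c['f']+[c['cx'],c['cy']]
def tri(l):
    A=np.zeros((3,3));b=np.zeros(3);
    for c,u,v in l:
        o,w=ray(c,u,v);P=np.eye(3)-np.outer(w,w);A+=P;b+=P@o
    X=np.linalg.solve(A,b); return X,[np.round(proj(c,X)-[u,v],1) for c,u,v in l]
def crop(img,x0,y0,w,h,k,gain=2.5):
    return cv2.resize(np.clip(img[y0:y0+h,x0:x0+w].astype(float)*gain,0,255).astype('uint8'),None,fx=k,fy=k,interpolation=cv2.INTER_CUBIC)
E
python3 - <<'E'
from h import *
t=cv2.imread('pics/top0.png');s=cv2.imread('pics/side0.png')
a=np.hstack([crop(t,135,165,110,120,4,3),crop(t,425,185,70,120//2,4,3).repeat(1,0) if 0 else cv2.copyMakeBorder(crop(t,425,190,70,60,5,3),0,180,0,0,cv2.BORDER_CONSTANT)])
cv2.imwrite('pics/c1.png',a)
b=np.hstack([crop(s,175,320,110,100,4,3),crop(s,295,145,50,80,5,3)]);cv2.imwrite('pics/c2.png',b)
E
```

```text
(no output)
```

View pics/c1.png

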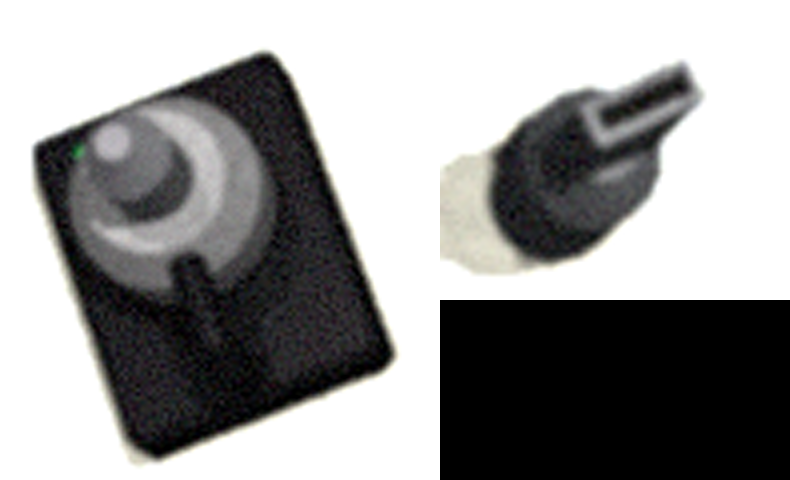

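View pics/c2.png

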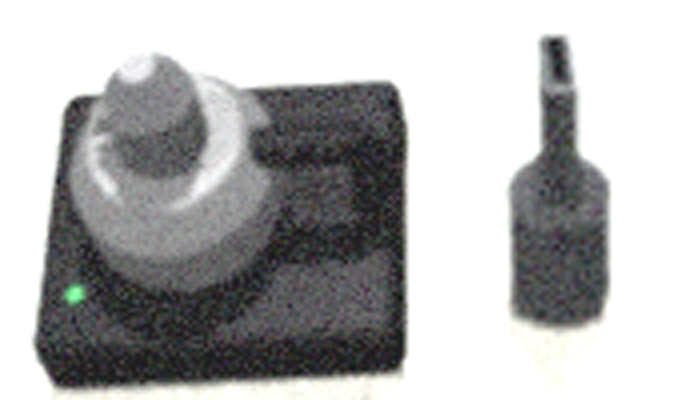

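Run:
```python
from h import *
T=cam('top');S=cam('side')
print('camcenters',[(-c['R'].T@c['t']).round() for c in (T,S)])
print('stub',plane(T,163.25,199,168).round(1),plane(S,209.5,336.5,168).round(1),tri([(T,163.25,199),(S,209.5,336.5)]))
print('crev',plane(T,466,211.6,140).round(1),plane(S,318,157.4,140).round(1),tri([(T,466,211.6),(S,318,157.4)]))
a=plane(T,425+(595-440)/5,190+122/5,140);b=plane(T,425+(692-440)/5,190+80/5,140);d=b-a;print('blade',a,b,np.degrees(np.arctan2(d[1],d[0])))
a=plane(T,135+145/4,165+455/4,30);b=plane(T,135+385/4,165+365/4,30);d=b-a;print('dock edge',np.degrees(np.arctan2(d[1],d[0])))
a=plane(T,284,248,122);b=plane(T,345,225,122);print('wide',(a+b)/2,b-a)
s=robot.sense();Rt=Ro.from_euler('xyz',s['tcp_rot']).as_matrix();print(Rt.round(3));print(s['joint_positions'])
```

```text
camcenters [array([ 368.,    0., 1000.]), array([331., 505., 773.])]
stub [599.7 248.1 168. ] [594.1 250.7 168. ] (array([598.64138683, 248.82162089, 163.1863526 ]), [array([0.3, 1.5]), array([-1.5, -0.4])])
crev [ 587.8 -215.2  140. ] [ 587.  -209.4  140. ] (array([ 589.65631383, -216.90101081,  133.30606428]), [array([-0. , -0.1]), array([0., 0.])])
blade [ 583.28586699 -199.24187086  140.        ] [ 596.92933489 -230.63713682  140.        ] -66.51163832500107
dock edge -68.9462475905025
wide [551.7107242   19.06779058 122.        ] [ 36.66496993 -94.40449897   0.        ]
[[-0.913  0.408 -0.001]
 [ 0.408  0.913 -0.001]
 [ 0.    -0.001 -1.   ]]
[-1.21580458  0.62912768  0.03844882  1.51810326 -0.02701748  0.99628813
 -0.01999162]
```

```bash
cat >> h.py <<'E'
def Rtool(yaw,tilt=0):  # yaw: azimuth(deg) of tool x, tool down; tilt deg: turn about tool y by -tilt
    return Ro.from_euler('xyz',[np.pi,0,np.radians(yaw)])*Ro.from_rotvec([0,-np.radians(tilt),0])
def plan(pos,R,n=None,grip=1):
    s=robot.sense(); p=np.array(s['tool_pos']);R0=Ro.from_euler('xyz',s['tcp_rot'])
    rv=(R0.inv()*R).as_rotvec(); d=np.asarray(pos,float)-p
    m=int(np.ceil(max(np.linalg.norm(d)/40,np.linalg.norm(rv)/0.122))); n=n or m
    print('t',round(s['time_s'],2),'pos',p.round(1),'d',d.round(1),'rotdeg',np.degrees(rv).round(1),'F',np.round(s['wrist_force'],1),'open',round(s['opening'],3),'n',n)
    rows=[]
    for i in range(n):
        Ri=R0*Ro.from_rotvec(rv*i/n); b=Ri.inv().apply(d/n)/1000
        rows.append([round(x,4) for x in b]+[round(x,3) for x in rv/n]+[grip])
    print(str(rows).replace(' ',''))
E
python3 - <<'E'
from h import *
plan([630,262,240],Rtool(30,25))
E
```

```text
t 0.15 pos [265.3 592.9 230.6] d [ 364.7 -330.9    9.4] rotdeg [ 27.3 -13.9 123.5] F [ 0.7  0.2 -0.9] open 1.002 n 19
[[np.float64(-0.0246),np.float64(-0.0081),np.float64(-0.0005),np.float64(0.025),np.float64(-0.013),np.float64(0.113),1],[np.float64(-0.0254),np.float64(-0.0052),np.float64(0.0),np.float64(0.025),np.float64(-0.013),np.float64(0.113),1],[np.float64(-0.0258),np.float64(-0.0023),np.float64(0.0004),np.float64(0.025),np.float64(-0.013),np.float64(0.113),1],[np.float64(-0.0259),np.float64(0.0006),np.float64(0.0008),np.float64(0.025),np.float64(-0.013),np.float64(0.113),1],[np.float64(-0.0257),np.float64(0.0036),np.float64(0.0011),np.float64(0.025),np.float64(-0.013),np.float64(0.113),1],[np.float64(-0.0251),np.float64(0.0065),np.float64(0.0013),np.float64(0.025),np.float64(-0.013),np.float64(0.113),1],[np.float64(-0.0241),np.float64(0.0093),np.float64(0.0014),np.float64(0.025),np.float64(-0.013),np.float64(0.113),1],[np.float64(-0.0229),np.float64(0.012),np.float64(0.0014),np.float64(0.025),np.float64(-0.013),np.float64(0.113),1],[np.float64(-0.0214),np.float64(0.0146),np.fl
[... 544 characters left out ...]
oat64(-0.0101),np.float64(0.0239),np.float64(-0.0001),np.float64(0.025),np.float64(-0.013),np.float64(0.113),1],[np.float64(-0.0074),np.float64(0.0249),np.float64(-0.0006),np.float64(0.025),np.float64(-0.013),np.float64(0.113),1],[np.float64(-0.0045),np.float64(0.0255),np.float64(-0.0012),np.float64(0.025),np.float64(-0.013),np.float64(0.113),1],[np.float64(-0.0016),np.float64(0.0258),np.float64(-0.0018),np.float64(0.025),np.float64(-0.013),np.float64(0.113),1],[np.float64(0.0013),np.float64(0.0258),np.float64(-0.0024),np.float64(0.025),np.float64(-0.013),np.float64(0.113),1],[np.float64(0.0042),np.float64(0.0254),np.float64(-0.0031),np.float64(0.025),np.float64(-0.013),np.float64(0.113),1]]
```

```bash
python3 -m handwheel '[[-0.025,-0.007,-0.001,0,0,0.12,1],[-0.026,-0.004,-0.001,0,0,0.12,1],[-0.026,-0.001,-0.001,0,0,0.12,1],[-0.026,0.002,-0.001,0,0,0.12,1],[-0.026,0.005,-0.001,0,0,0.12,1],[-0.025,0.008,-0.001,0,0,0.12,1],[-0.024,0.01,-0.001,0,0,0.12,1],[-0.022,0.013,-0.001,0,0,0.12,1],[-0.02,0.016,-0.001,0,0,0.12,1],[-0.018,0.018,-0.001,0,0,0.12,1],[-0.016,0.02,-0.001,0,0,0.12,1],[-0.014,0.022,-0.001,0,0,0.12,1]]'
sed -i 's/round(x,4) for x/round(float(x),4) for x/; s/round(x,3) for x/round(float(x),3) for x/' h.py
python3 - <<'E'
from h import *
plan([630,262,240],Rtool(30,25))
E
```

```text
time_s: 1.15
tool_pos: [495.5, 381.0, 237.0]
tcp_rot: [-3.131, 0.006, 1.236]
wrist_force: [1.0, 0.9, -0.3]
opening: 0.999
t 1.15 pos [495.5 381.  237. ] d [ 134.5 -119.     3. ] rotdeg [  8.4 -23.4  40.2] F [ 1.   0.9 -0.3] open 0.999 n 7
[[-0.0097,0.0237,-0.0006,0.021,-0.058,0.1,1],[-0.0074,0.0246,-0.0006,0.021,-0.058,0.1,1],[-0.0049,0.0252,-0.0008,0.021,-0.058,0.1,1],[-0.0024,0.0255,-0.0011,0.021,-0.058,0.1,1],[0.0001,0.0256,-0.0016,0.021,-0.058,0.1,1],[0.0025,0.0254,-0.0022,0.021,-0.058,0.1,1],[0.0049,0.025,-0.003,0.021,-0.058,0.1,1]]
```

```bash
python3 -m handwheel '[[-0.0095,0.0235,-0.0005,0.02,-0.058,0.1,1],[-0.0075,0.0245,-0.0005,0.02,-0.058,0.1,1],[-0.005,0.025,-0.001,0.02,-0.058,0.1,1],[-0.0025,0.0255,-0.001,0.02,-0.058,0.1,1],[0,0.0255,-0.0015,0.02,-0.058,0.1,1],[0.0025,0.0255,-0.002,0.02,-0.058,0.1,1],[0.005,0.025,-0.003,0.02,-0.058,0.1,1],[0,0,0,0,0,0,1]]'
cat > snap.py <<'E'
import sys,pickle
from h import *
n=sys.argv[1]; s=robot.sense(); im=imaging.snapshot('wrist'); cv2.imwrite(f'pics/{n}.png',im); pickle.dump(s,open(f'pics/{n}.pkl','wb'))
E
python3 snap.py w1
```

```text
time_s: 1.82
tool_pos: [631.6, 249.1, 236.4]
tcp_rot: [3.123, 0.458, 0.478]
wrist_force: [-0.2, -1.2, -1.3]
opening: 0.995
```

View pics/w1.png

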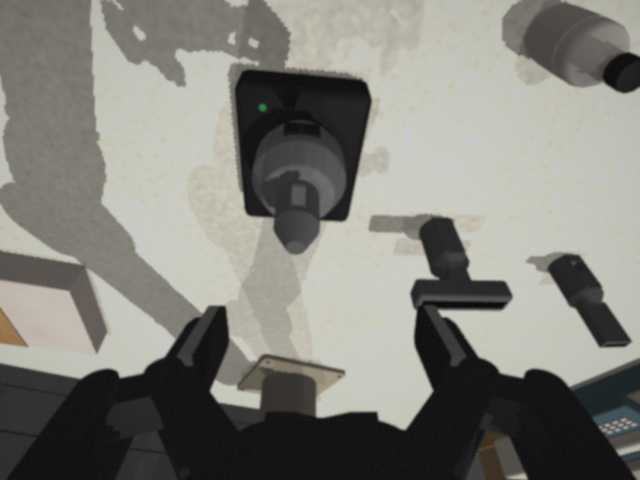

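The wrist view shows the stub at about (297,225), with the button facing the camera at (299,195). The crevice nozzle is at (580,290). I'll zoom both.

Run:
```python
from h import *
i=cv2.imread('pics/w1.png')
cv2.imwrite('pics/c3.png',np.hstack([crop(i,245,110,110,150,4,2.5)[:600,:400],cv2.copyMakeBorder(crop(i,540,245,100,110,4,4),0,160,0,0,cv2.BORDER_CONSTANT)]))
```

```text
(no output)
```

View pics/c3.png

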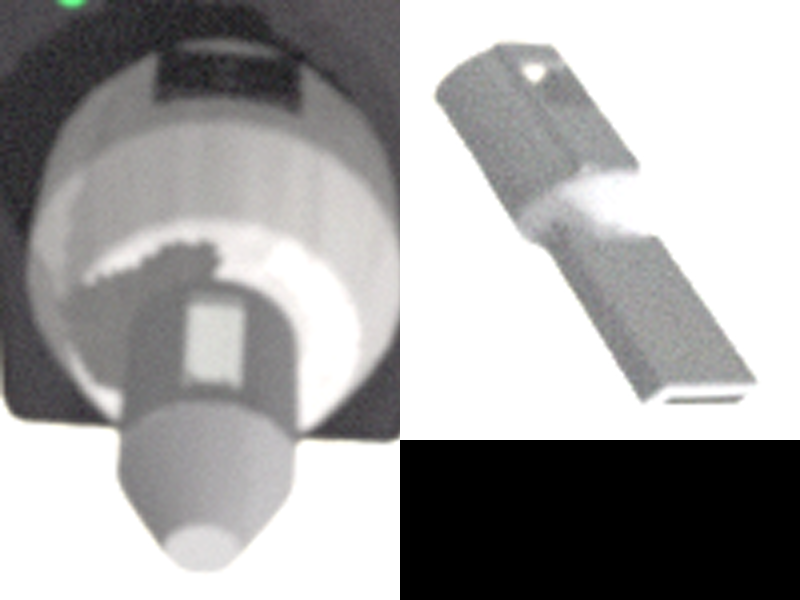

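Run:
```python
from h import *
import pickle
s=pickle.load(open('pics/w1.pkl','rb'));W=cam('wrist',s);T=cam('top');S=cam('side')
print(plane(W,295,246.3,168)); print(tri([(T,163.25,199),(W,295,246.3)])); print(tri([(T,163.25,199),(S,209.5,336.5),(W,295,246.3)]))
# base of cylinder front: foot at shoulder; cylinder edges at cone base z=148
l=plane(W,245+120/4,110+440/4,148);r=plane(W,245+297/4,110+440/4,148);print('z148 mid',(l+r)/2,np.linalg.norm(l-r))
b=plane(W,298.8,195.5,134);print('button',b)
for c in [(598,249),(600,248)]: print(np.degrees(np.arctan2(*(b[:2]-c)[::-1])))
# brute: button edges top/bottom midline
print(plane(W,245+218/4,110+302/4,125),plane(W,245+212/4,110+380/4,143))
g=[plane(W,72/4+245,110+0/4,30)];print(g)
plan([590+35,-213,180],Rtool(20,25))
```

```text
[599.08393826 249.69174674 168.        ]
(array([599.3523378 , 248.90681493, 167.75391691]), [array([-0.5,  0.2]), array([ 1.2, -0.1])])
(array([597.63552914, 248.92028576, 165.62462994]), [array([-0.2,  1.7]), array([-1.3, -1. ]), array([ 0.3, -0.8])])
z148 mid [605.52838163 251.81698407 148.        ] 32.142881319061416
button [616.29445665 256.04717604 134.        ]
21.067097524851608
26.28291144759837
[618.58835012 256.86864248 125.        ] [614.72991615 255.62644364 143.        ]
[array([616.39249207, 296.15123861,  30.        ])]
t 1.87 pos [630.  251.6 237.2] d [  -5.  -464.6  -57.2] rotdeg [4.2 1.1 7. ] F [-0.5 -1.1  0.4] open 0.998 n 12
[[-0.0144,0.0339,0.0129,0.006,0.002,0.01,1],[-0.0141,0.0341,0.0126,0.006,0.002,0.01,1],[-0.0138,0.0343,0.0124,0.006,0.002,0.01,1],[-0.0134,0.0345,0.0122,0.006,0.002,0.01,1],[-0.0131,0.0347,0.012,0.006,0.002,0.01,1],[-0.0128,0.0349,0.0117,0.006,0.002,0.01,1],[-0.0124,0.0351,0.0115,0.006,0.002,0.01,1],[-0.0121,0.0353,0.0113,0.006,0.002,0.01,1],[-0.0117,0.0355,0.011,0.006,0.002,0.01,1],[-0.0114,0.0357,0.0108,0.006,0.002,0.01,1],[-0.011,0.0359,0.0106,0.006,0.002,0.01,1],[-0.0107,0.0361,0.0103,0.006,0.002,0.01,1]]
```

```bash
python3 -m handwheel '[[-0.0145,0.034,0.01,0.006,0.002,0.01,1],[-0.014,0.034,0.01,0.006,0.002,0.01,1],[-0.014,0.0345,0.0095,0.006,0.002,0.01,1],[-0.0135,0.0345,0.0095,0.006,0.002,0.01,1],[-0.013,0.0345,0.009,0.006,0.002,0.01,1],[-0.013,0.035,0.009,0.006,0.002,0.01,1],[-0.0125,0.035,0.009,0.006,0.002,0.01,1],[-0.012,0.0355,0.0085,0.006,0.002,0.01,1],[-0.0115,0.0355,0.0085,0.006,0.002,0.01,1],[-0.0115,0.0355,0.008,0.006,0.002,0.01,1],[-0.011,0.036,0.008,0.006,0.002,0.01,1],[-0.0105,0.036,0.0075,0.006,0.002,0.01,1]]'
python3 - <<'E'
from h import *
plan([590+35,-213,195],Rtool(20,25))
E
```

```text
time_s: 2.87
tool_pos: [644.5, -193.0, 199.0]
tcp_rot: [-3.111, 0.416, 0.404]
wrist_force: [1.1, 0.1, -0.2]
opening: 1.0
t 2.87 pos [ 644.5 -193.   199. ] d [-19.5 -20.   -4. ] rotdeg [-0.4 -1.1  2.9] F [ 1.1  0.1 -0.2] open 1.0 n 1
[[-0.0219,0.0112,0.0138,-0.008,-0.02,0.051,1]]
```

```bash
python3 -m handwheel '[[-0.011,0.006,0.006,0,-0.01,0.02,1],[-0.011,0.006,0.006,0,-0.01,0.02,1],[0,0,0,0,0,0,1]]'; python3 snap.py w2
```

```text
time_s: 3.12
tool_pos: [620.6, -224.6, 197.7]
tcp_rot: [-3.135, 0.44, 0.345]
wrist_force: [-0.2, 0.2, 1.2]
opening: 0.995
```

View pics/w2.png

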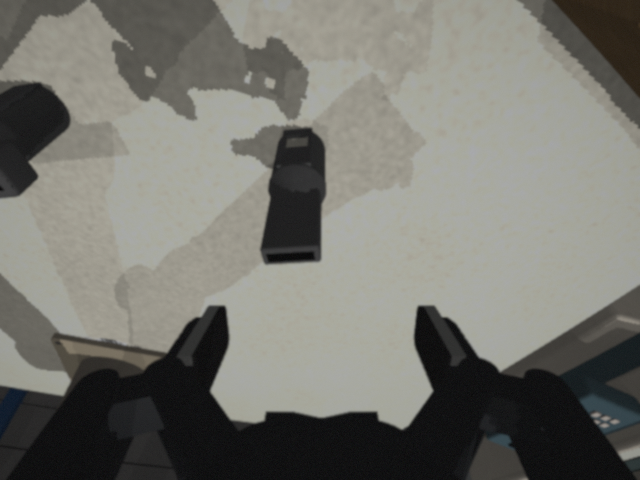

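The hole faces the camera at (298,142), so it points along roughly +22°. The blade top is a rectangle with its front edge running from (264,250) to (320,248). Next I'll measure the axis and heading.

Run:
```python
from h import *
import pickle
i=cv2.imread('pics/w2.png')
cv2.imwrite('pics/c4.png',crop(i,245,115,100,155,4,3.5)[:600])
cv2.imwrite('pics/c5.png',crop(i,250,230,90,50,8,3.5))
```

```text
(no output)
```

View pics/c4.png

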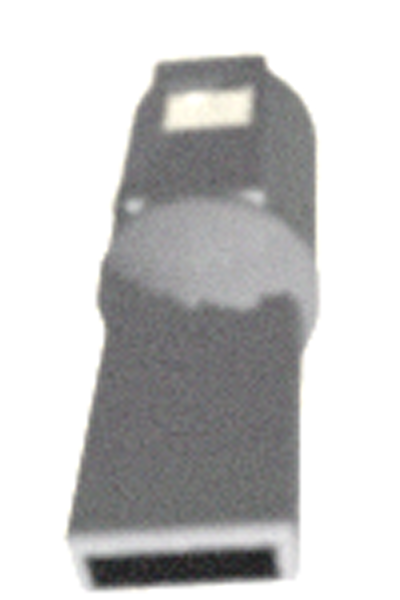

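View pics/c5.png

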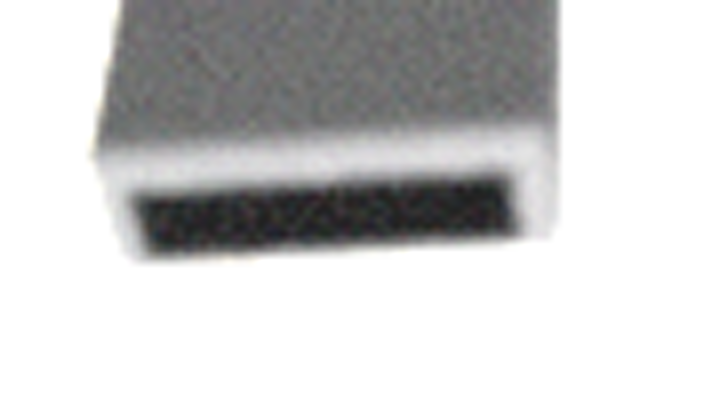

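Run:
```python
from h import *
import pickle
s=pickle.load(open('pics/w2.pkl','rb'));W=cam('wrist',s);T=cam('top')
P=[plane(W,250+u/8,230+v/8,140) for u,v in [(97,152),(555,122),(553,238),(135,260)]]
P=np.array(P);print(P.round(1),P.mean(0))
for a,b in [(0,1),(3,2)]:
    d=P[b]-P[a];print(np.linalg.norm(d),np.degrees(np.arctan2(d[1],d[0]))-90)
# sleeve base circle axis: hole centre at z=23, lower rim
print('hole',plane(W,245+210/4,115+125/4,23))
print(tri([(T,466,211.6),(W,*proj(W,P.mean(0)))]))
plan([588,-214,215],Rtool(113.5))
```

```text
[[ 590.3 -195.2  140. ]
 [ 606.5 -229.5  140. ]
 [ 593.2 -234.   140. ]
 [ 578.3 -201.2  140. ]] [ 592.05996151 -214.96691965  140.        ]
37.90615095225967 -154.64942973596808
36.02858399752486 -155.43074917498683
hole [ 606.19985463 -207.64056141   23.        ]
(array([ 588.65971725, -215.86882894,  136.80432065]), [array([-0.1,  0. ]), array([0.2, 0.1])])
t 3.17 pos [ 622.1 -222.2  197.6] d [-34.1   8.2  17.4] rotdeg [-20.8  18.9 -92. ] F [ 0.7  0.2 -0. ] open 1.001 n 14
[[-0.0024,-0.0014,-0.0002,-0.026,0.024,-0.115,1],[-0.0022,-0.0016,-0.0003,-0.026,0.024,-0.115,1],[-0.002,-0.0019,-0.0004,-0.026,0.024,-0.115,1],[-0.0018,-0.0021,-0.0005,-0.026,0.024,-0.115,1],[-0.0015,-0.0023,-0.0006,-0.026,0.024,-0.115,1],[-0.0012,-0.0024,-0.0007,-0.026,0.024,-0.115,1],[-0.0009,-0.0025,-0.0008,-0.026,0.024,-0.115,1],[-0.0006,-0.0026,-0.0009,-0.026,0.024,-0.115,1],[-0.0003,-0.0026,-0.001,-0.026,0.024,-0.115,1],[0.0,-0.0026,-0.001,-0.026,0.024,-0.115,1],[0.0003,-0.0026,-0.0011,-0.026,0.024,-0.115,1],[0.0006,-0.0025,-0.0011,-0.026,0.024,-0.115,1],[0.0009,-0.0023,-0.0012,-0.026,0.024,-0.115,1],[0.0012,-0.0022,-0.0012,-0.026,0.024,-0.115,1]]
```

```bash
python3 -m handwheel '[[-0.002,-0.001,-0.002,-0.026,0.024,-0.117,1],[-0.002,-0.0015,-0.002,-0.026,0.024,-0.117,1],[-0.002,-0.002,-0.002,-0.026,0.024,-0.117,1],[-0.002,-0.002,-0.002,-0.026,0.024,-0.117,1],[-0.0015,-0.002,-0.001,-0.026,0.024,-0.117,1],[-0.001,-0.0025,-0.001,-0.026,0.024,-0.117,1],[-0.001,-0.0025,-0.001,-0.026,0.024,-0.117,1],[-0.0005,-0.0025,-0.001,-0.026,0.024,-0.117,1],[0,-0.0025,-0.001,-0.026,0.024,-0.117,1],[0,-0.0025,-0.001,-0.026,0.024,-0.117,1],[0,-0.0025,-0.001,-0.026,0.024,-0.117,1],[0.0005,-0.0025,-0.001,-0.026,0.024,-0.117,1]]'
python3 - <<'E'
from h import *
plan([590,-215.5,200],Rtool(114.5))
E
```

```text
time_s: 4.17
tool_pos: [611.0, -168.5, 221.6]
tcp_rot: [-3.11, 0.032, 1.818]
wrist_force: [-0.7, -0.1, -1.6]
opening: 0.996
t 4.17 pos [ 611.  -168.5  221.6] d [-21.  -47.  -21.6] rotdeg [ -2.    1.7 -10.4] F [-0.7 -0.1 -1.6] open 0.996 n 2
[[-0.0199,-0.0156,0.0119,-0.017,0.014,-0.09,1],[-0.0186,-0.0175,0.0114,-0.017,0.014,-0.09,1]]
```

```bash
python3 -m handwheel '[[-0.013,-0.01,0.005,-0.011,0.009,-0.06,1],[-0.013,-0.011,0.005,-0.011,0.009,-0.06,1],[-0.012,-0.012,0.005,-0.011,0.009,-0.06,1],[0,0,0,0,0,0,1]]'
python3 snap.py w3
python3 - <<'E'
from h import *
plan([590,-215.5,200],Rtool(114.5))
E
```

```text
time_s: 4.5
tool_pos: [595.1, -203.2, 212.2]
tcp_rot: [3.13, -0.001, 2.031]
wrist_force: [-1.0, -1.9, 0.3]
opening: 1.0
t 4.55 pos [ 596.7 -200.1  212.7] d [ -6.7 -15.4 -12.7] rotdeg [ 0.8 -0.1  1.9] F [-0.   0.8  0.9] open 1.006 n 1
[[-0.0108,-0.0131,0.0124,0.014,-0.003,0.033,1]]
```

View pics/w3.png

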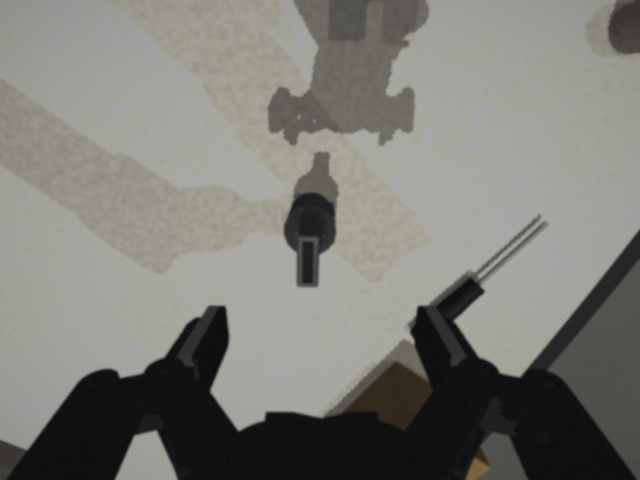

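The nozzle's blade top spans about (298–318, 238–287). I'll measure its centre and heading from this near-vertical view with a local fit.

Run:
```python
from h import *
import pickle
i=cv2.imread('pics/w3.png')
cv2.imwrite('pics/c6.png',crop(i,275,180,75,120,5,3.5))
```

```text
(no output)
```

View pics/c6.png

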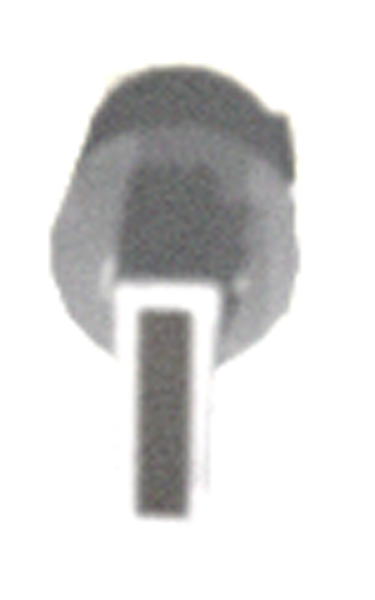

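Run:
```python
from h import *
import pickle
s=pickle.load(open('pics/w3.pkl','rb'));W=cam('wrist',s);T=cam('top')
f=lambda u,v,z=140:plane(W,275+u/5,180+v/5,z)
print('centre',f(165,412).round(1))
for a,b in [((166,308),(162.5,517)),((140,308),(137,517)),((192,308),(188,517))]:
    d=f(*b)-f(*a);print(np.linalg.norm(d).round(1),np.degrees(np.arctan2(d[1],d[0]))%180-90)
# sleeve shoulder circle extremes z=62: left (52,250) right(298,245)
print('sleeve',((f(52,250,62)+f(298,250,62))/2).round(1),np.linalg.norm(f(52,250,62)-f(298,250,62)))
print(tri([(T,466,211.6),(W,275+165/5,180+412/5)]))
plan([590.5,-215.5,185],Rtool(114.5))
```

```text
centre [ 591.1 -213.9  140. ]
32.0 24.78026028813919
32.0 24.611522933317275
32.0 24.94901934779439
sleeve [ 591.  -214.2   62. ] 45.671980532243616
(array([ 593.16652232, -220.23982656,  122.20813037]), [array([ 0.3, -0.5]), array([-0.5, -1. ])])
t 4.55 pos [ 596.7 -200.1  212.7] d [ -6.2 -15.4 -27.7] rotdeg [ 0.8 -0.1  1.9] F [-0.   0.8  0.9] open 1.006 n 1
[[-0.0111,-0.0128,0.0275,0.014,-0.003,0.033,1]]
```

```bash
python3 -m handwheel '[[-0.006,-0.0065,0.008,0.007,0,0.018,1],[-0.006,-0.0065,0.008,0.007,0,0.018,1],[0,0,0.01,0,0,0,1],[0,0,0,0,0,0,1]]'
python3 - <<'E'
from h import *
plan([591,-214,97],Rtool(114.7))
E
```

```text
time_s: 4.88
tool_pos: [594.0, -209.3, 185.6]
tcp_rot: [3.138, -0.003, 2.0]
wrist_force: [-1.4, 0.8, 0.2]
opening: 0.999
t 4.88 pos [ 594.  -209.3  185.6] d [ -3.   -4.7 -88.6] rotdeg [ 0.2 -0.2 -0.1] F [-1.4  0.8  0.2] open 0.999 n 3
[[-0.0011,-0.0016,0.0295,0.001,-0.001,-0.001,1],[-0.0011,-0.0016,0.0295,0.001,-0.001,-0.001,1],[-0.001,-0.0016,0.0295,0.001,-0.001,-0.001,1]]
```

```bash
python3 -m handwheel '[[-0.0015,-0.002,0.01,0,0,0,1],[-0.0015,-0.002,0.015,0,0,0,1],[-0.001,-0.001,0.015,0,0,0,1],[0,0,0,0,0,0,1]]'
python3 - <<'E'
from h import *
plan([591,-214,97],Rtool(114.7))
E
```

```text
time_s: 5.22
tool_pos: [592.0, -212.0, 141.3]
tcp_rot: [3.139, -0.005, 2.004]
wrist_force: [-1.3, 0.1, 0.8]
opening: 1.0
t 5.22 pos [ 592.  -212.   141.3] d [ -1.   -2.  -44.3] rotdeg [ 0.2 -0.3  0.1] F [-1.3  0.1  0.8] open 1.0 n 2
[[-0.0008,-0.0009,0.0221,0.002,-0.002,0.001,1],[-0.0007,-0.0009,0.0221,0.002,-0.002,0.001,1]]
```

```bash
python3 -m handwheel '[[-0.001,-0.001,0.015,0,0,0,1],[-0.0005,-0.001,0.015,0,0,0,1],[0,0,0.013,0,0,0,1],[0,0,0,0,0,0,1]]'
python3 snap.py w4
python3 - <<'E'
from h import *
plan([591,-214,97],Rtool(114.7))
cv2.imwrite('pics/s4.png',crop(imaging.snapshot('side'),250,110,140,120,5,2.5))
E
```

```text
time_s: 5.55
tool_pos: [591.7, -212.6, 96.3]
tcp_rot: [3.138, -0.005, 2.005]
wrist_force: [-0.2, 0.6, 0.6]
opening: 1.0
t 5.6 pos [ 592.4 -212.9   97.5] d [-1.4 -1.1 -0.5] rotdeg [ 0.3 -0.2  0.2] F [ 1.   0.5 -0.2] open 0.998 n 1
[[-0.0004,-0.0018,0.0005,0.005,-0.004,0.003,1]]
```

View pics/w4.png

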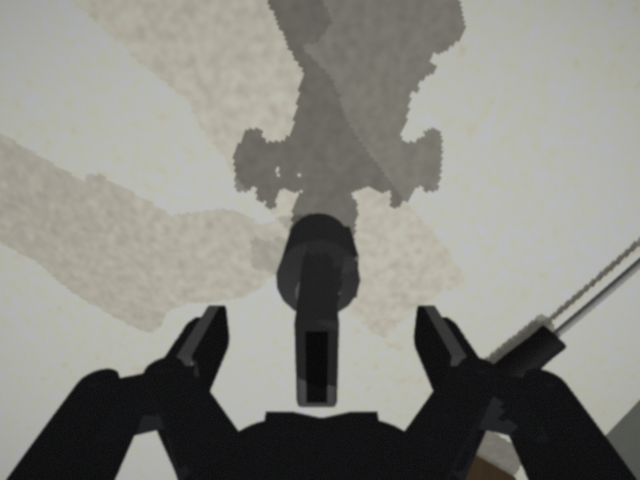

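View pics/s4.png

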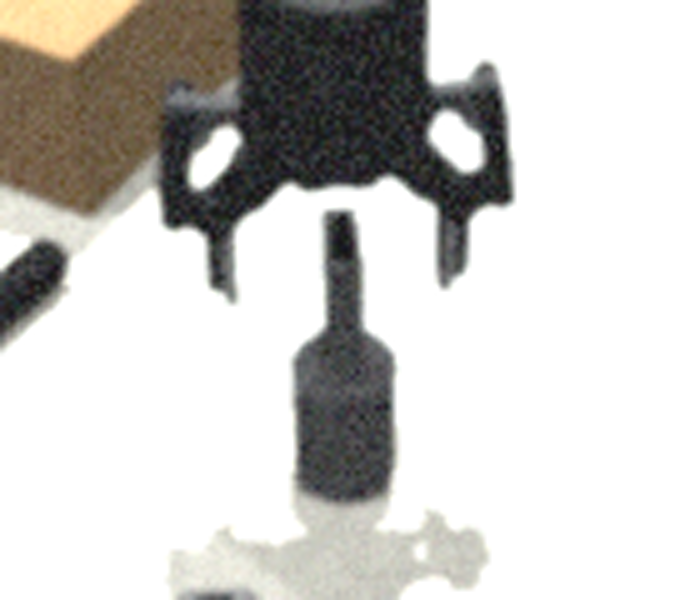

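The blade stands between the pads, with its slot centred at (317,366). That is about 4 px left of the mid-line, so close now.

```bash
python3 - <<'E'
from h import *
import pickle
W=cam('wrist',pickle.load(open('pics/w4.pkl','rb')));print(plane(W,317,364,140))
E
python3 -m handwheel '[[0,-0.001,0,0,0,0,1],[0,-0.0005,0,0,0,0,0.3],[0,0,0,0,0,0,0],[0,0,0,0,0,0,0],[0,0,0,0,0,0,0],[0,0,0,0,0,0,0],[0,0,0,0,0,0,0],[0,0,0,0,0,0,0]]' 80
```

```text
[ 590.19781207 -212.86301989  140.        ]
time_s: 6.32
tool_pos: [594.9, -214.8, 103.8]
tcp_rot: [3.129, 0.003, 2.006]
wrist_force: [-1.1, -0.3, -0.4]
opening: 0.177
```

```bash
python3 -m handwheel '[[0,0,-0.01,0,0,0,0],[0,0,-0.025,0,0,0,0],[0,0,-0.03,0,0,0,0],[0,0,-0.03,0,0,0,0],[0,0,-0.03,0,0,0,0],[0,0,-0.03,0,0,0,0],[0,0,-0.03,0,0,0,0],[0,0,0,0,0,0,0]]' 80; python3 snap.py w5
python3 - <<'E'
from h import *
plan([599,249,310],Rtool(111.5),grip=0)
E
```

```text
time_s: 6.98
tool_pos: [590.1, -214.5, 298.0]
tcp_rot: [3.135, -0.002, 2.005]
wrist_force: [1.0, -0.6, -0.2]
opening: 0.179
t 7.03 pos [ 589.  -214.   295.5] d [ 10.  463.   14.5] rotdeg [ 0.2 -0.3  3.4] F [-0.2  0.1 -1. ] open 0.179 n 12
[[0.0347,0.017,-0.001,0.0,-0.0,0.005,0],[0.0347,0.0168,-0.001,0.0,-0.0,0.005,0],[0.0348,0.0167,-0.001,0.0,-0.0,0.005,0],[0.0349,0.0165,-0.001,0.0,-0.0,0.005,0],[0.035,0.0163,-0.0011,0.0,-0.0,0.005,0],[0.0351,0.0161,-0.0011,0.0,-0.0,0.005,0],[0.0351,0.016,-0.0011,0.0,-0.0,0.005,0],[0.0352,0.0158,-0.0011,0.0,-0.0,0.005,0],[0.0353,0.0156,-0.0011,0.0,-0.0,0.005,0],[0.0354,0.0154,-0.0011,0.0,-0.0,0.005,0],[0.0354,0.0153,-0.0012,0.0,-0.0,0.005,0],[0.0355,0.0151,-0.0012,0.0,-0.0,0.005,0]]
```

View pics/w5.png

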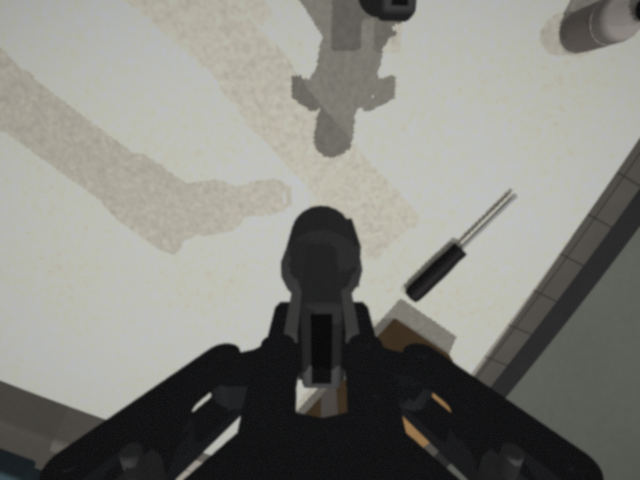

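The nozzle is held upright and lifted, with its blade slot at (321,345). Transfer to the stub next. The gripper goes no higher than about 310 mm, and the nozzle's lower end stays at about 200.

```bash
python3 -m handwheel '[[0.02,0.01,-0.001,0,0,0.005,0],[0.035,0.017,-0.001,0,0,0.005,0],[0.035,0.0165,-0.001,0,0,0.005,0],[0.035,0.0165,-0.001,0,0,0.005,0],[0.035,0.0165,-0.001,0,0,0.005,0],[0.035,0.016,-0.001,0,0,0.005,0],[0.035,0.016,-0.001,0,0,0.005,0],[0.035,0.016,-0.001,0,0,0.005,0],[0.035,0.0155,-0.001,0,0,0.005,0],[0.035,0.0155,-0.001,0,0,0.005,0],[0.025,0.011,-0.001,0,0,0.005,0],[0.015,0.007,0,0,0,0.005,0]]' 80
python3 - <<'E'
from h import *
plan([597,249,310],Rtool(111.5),grip=0)
E
```

```text
time_s: 8.03
tool_pos: [593.1, 207.7, 296.5]
tcp_rot: [-3.122, -0.005, 1.926]
wrist_force: [-0.2, 0.4, -1.0]
opening: 0.178
t 8.03 pos [593.1 207.7 296.5] d [ 3.9 41.3 13.5] rotdeg [-1.1 -0.3 -1.1] F [-0.2  0.4 -1. ] open 0.178 n 2
[[0.0187,0.0089,-0.0068,-0.01,-0.002,-0.01,0],[0.0186,0.0091,-0.0068,-0.01,-0.002,-0.01,0]]
```

```bash
python3 -m handwheel '[[0.013,0.006,-0.002,-0.007,-0.001,-0.006,0],[0.013,0.006,-0.002,-0.007,-0.001,-0.006,0],[0.008,0.004,-0.001,-0.005,-0.001,-0.006,0],[0,0,0,0,0,0,0]]' 80; python3 snap.py w6
python3 - <<'E'
from h import *
plan([597,249,300],Rtool(111.5),grip=0)
t=imaging.snapshot('top');s=imaging.snapshot('side');cv2.imwrite('pics/t6.png',t);cv2.imwrite('pics/s6.png',s)
cv2.imwrite('pics/c7.png',np.hstack([crop(t,100,120,130,150,3,3)[:450],crop(s,150,210,140,150,3,3)[:450]]))
E
```

```text
time_s: 8.37
tool_pos: [592.9, 252.8, 298.0]
tcp_rot: [-3.136, -0.004, 1.953]
wrist_force: [-0.7, -0.8, -0.7]
opening: 0.179
t 8.42 pos [593.  251.4 297.9] d [ 4.  -2.4  2.1] rotdeg [-0.4 -0.2  0.3] F [-0.2 -0.1 -1.7] open 0.171 n 1
[[-0.0037,0.0028,-0.0021,-0.006,-0.003,0.006,0]]
```

View pics/c7.png

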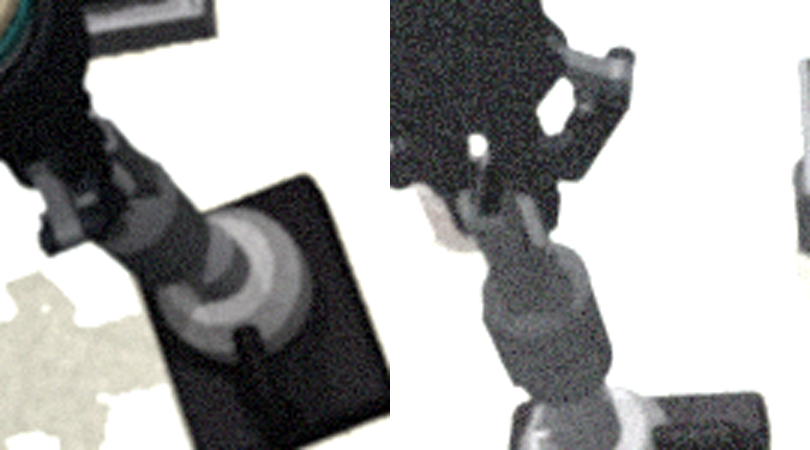

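View pics/w6.png

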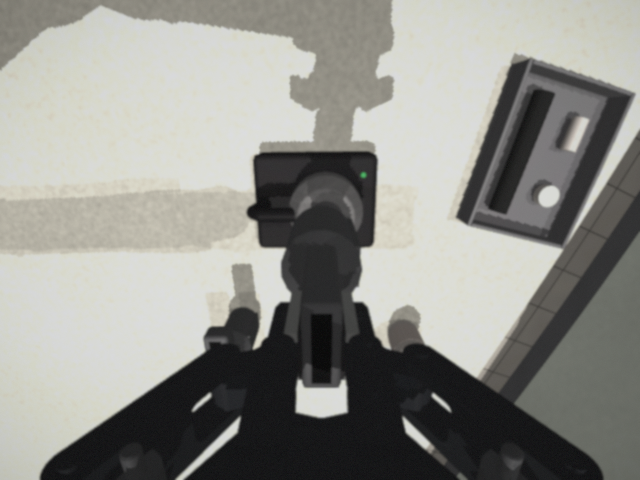

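Run:
```python
from h import *
t=cv2.imread('pics/t6.png');s=cv2.imread('pics/s6.png');w=cv2.imread('pics/w6.png')
cv2.imwrite('pics/c8.png',np.hstack([crop(t,130,165,60,70,6,4),crop(s,175,280,70,70,6,3)]))
cv2.imwrite('pics/c9.png',crop(w,240,150,160,120,5,3.5))
```

```text
(no output)
```

View pics/c8.png

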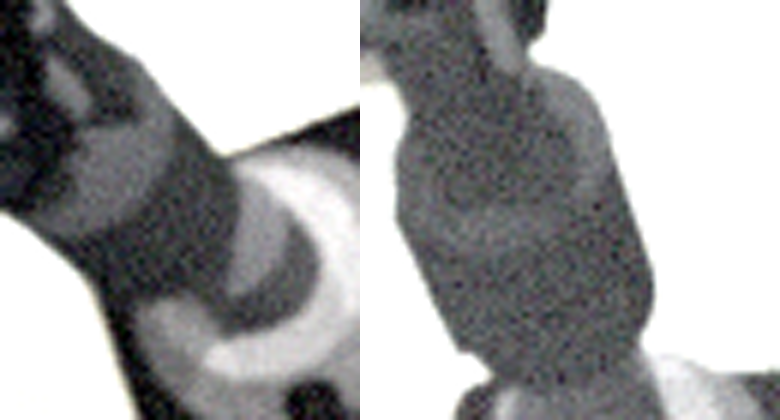

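View pics/c9.png

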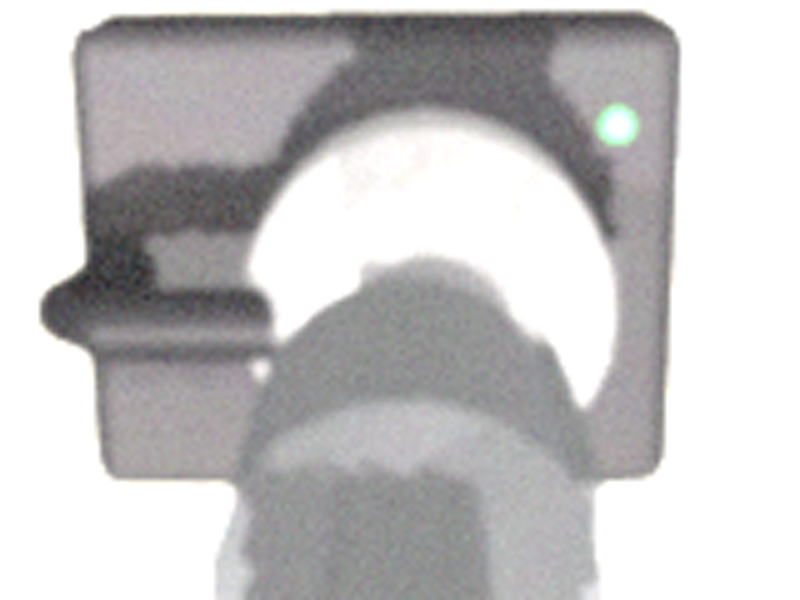

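Run:
```python
from h import *
import pickle
T=cam('top');S=cam('side');s=pickle.load(open('pics/w6.pkl','rb'));W=cam('wrist',s)
print(s['tool_pos'],tri([(T,153.8,200),(S,207,334.2)]))
for z in (190,195,200): print(plane(T,153.8,200,z).round(1),plane(S,207,334.2,z).round(1))
# wrist rim of body shoulder: circle centre on wrist: left/right extremes at ~z=110?
c=lambda u,v:(240+u/5,150+v/5)
for z in (100,110): print(plane(W,*c(250,265),z).round(1),plane(W,*c(615,290),z).round(1),plane(W,*c(432,108),z).round(1))
# expected: project stub hypothesis & nozzle axis with TCP offset
for off in (0,2.4):
  R0=Ro.from_euler('xyz',s['tcp_rot']).as_matrix();
  for h in (140,62,0):
    X=np.array(s['tool_pos'])+R0@np.array([off,0,101-h]); print(off,h,proj(W,X).round(1))
print('slot centre seen (321,345)?')
```

```text
[592.89126208 252.84560924 298.00675188] (array([592.00528013, 256.58410821, 186.79428979]), [array([0.1, 0.6]), array([-0.7, -0.2])])
[592.1 255.9 190. ] [589.6 257.9 190. ]
[590.7 254.3 195. ] [587.3 260.  195. ]
[589.3 252.7 200. ] [585.1 262.1 200. ]
[558.9 247.  100. ] [632.2 271.  100. ] [582.  291.6 100. ]
[559.  249.5 110. ] [630.2 272.7 110. ] [581.4 292.8 110. ]
0 140 [320.4 356.9]
0 62 [320.8 271.8]
0 0 [320.9 238.7]
2.4 140 [320.4 351.7]
2.4 62 [320.8 268.2]
2.4 0 [320.9 235.7]
slot centre seen (321,345)?
```

Run:
```python
from h import *
w=cv2.imread('pics/w6.png')
cv2.imwrite('pics/c10.png',crop(w,270,225,100,170,3.5,4) if 0 else crop(w,275,230,90,165,3,5))
cv2.imwrite('pics/c11.png',crop(w,285,290,70,110,5,6))
```

```text
(no output)
```

View pics/c11.png

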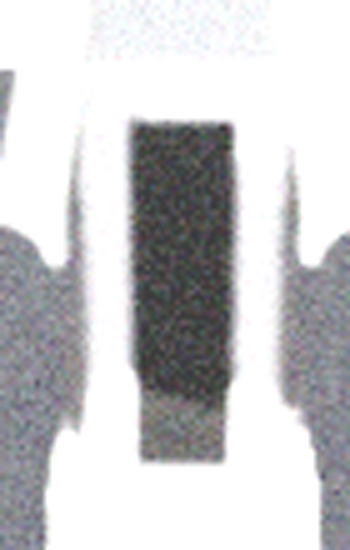

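Run:
```python
from h import *
c=imaging.calibration('wrist');M=np.array(c['tool_from_camera']);f=240/np.tan(np.radians(c['fov_y']/2))
C=dict(f=f,cx=c['cx'],cy=c['cy'],k=c['k1'],R=M[:3,:3].T,t=-M[:3,:3].T@M[:3,3])
for z in (-30,-35,-40,-45,-50):
    a=plane(C,285+183/5,290+122/5,z);b=plane(C,285+182/5,290+460/5,z);print(z,a.round(1),b.round(1),'len',np.linalg.norm(a-b).round(1),'mid',((a+b)/2).round(1))
```

```text
-30 [ 13.2   0.4 -30. ] [-20.3   0.4 -30. ] len 33.5 mid [ -3.6   0.4 -30. ]
-35 [ 16.3   0.4 -35. ] [-15.7   0.4 -35. ] len 32.0 mid [  0.3   0.4 -35. ]
-40 [ 19.4   0.4 -40. ] [-11.2   0.4 -40. ] len 30.5 mid [  4.1   0.4 -40. ]
-45 [ 22.4   0.4 -45. ] [ -6.6   0.4 -45. ] len 29.0 mid [  7.9   0.4 -45. ]
-50 [ 25.5   0.4 -50. ] [ -2.    0.4 -50. ] len 27.6 mid [ 11.8   0.4 -50. ]
```

```bash
python3 -m handwheel '[[-0.004,0.002,0.004,0,0,0,0],[-0.004,0.002,0.005,0,0,0,0],[0,0,0.005,0,0,0,0],[0,0,0.003,0,0,0,0],[0,0,0,0,0,0,0]]' 80
python3 - <<'E'
from h import *
plan([599.5,246.5,275],Rtool(111.5),grip=0)
t=imaging.snapshot('top');s=imaging.snapshot('side');cv2.imwrite('pics/t7.png',t);cv2.imwrite('pics/s7.png',s)
cv2.imwrite('pics/c12.png',np.hstack([crop(t,130,165,60,70,6,4),crop(s,175,285,70,70,6,3)]))
E
```

```text
time_s: 8.93
tool_pos: [602.7, 234.7, 279.8]
tcp_rot: [-3.135, 0.002, 1.939]
wrist_force: [0.7, 0.4, -0.7]
opening: 0.175
t 8.93 pos [602.7 234.7 279.8] d [-3.2 11.8 -4.8] rotdeg [-0.4  0.1 -0.4] F [ 0.7  0.4 -0.7] open 0.175 n 1
[[0.0122,0.0013,0.0048,-0.007,0.002,-0.007,0]]
```

View pics/c12.png

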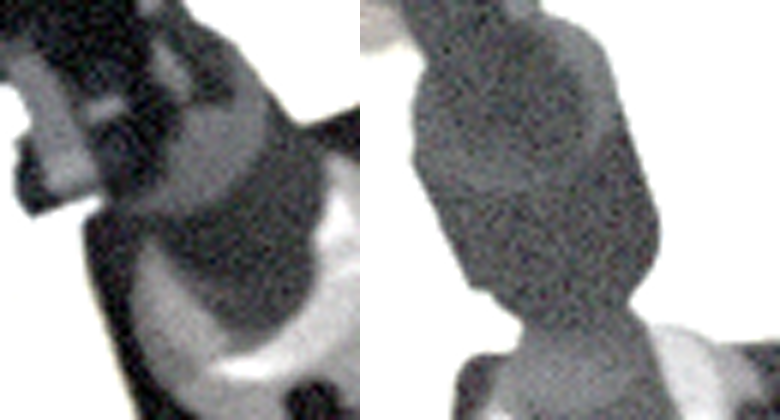

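```bash
python3 -m handwheel '[[0.006,0.001,0,-0.003,0,-0.003,0],[0,0,0,0,0,0,0]]' 80
python3 - <<'E'
from h import *
plan([599.5,246.5,275],Rtool(111.5),grip=0)
E
python3 -m handwheel '[[0.002,0,0,0,0,0,0],[0,0,0,0,0,0,0]]' 80
python3 - <<'E'
from h import *
plan([599.5,246.5,275],Rtool(111.5),grip=0)
E
```

```text
time_s: 9.2
tool_pos: [601.6, 242.0, 280.7]
tcp_rot: [-3.14, 0.001, 1.943]
wrist_force: [-0.5, 0.1, -0.9]
opening: 0.176
t 9.2 pos [601.6 242.  280.7] d [-2.1  4.5 -5.7] rotdeg [-0.1  0.1 -0.2] F [-0.5  0.1 -0.9] open 0.176 n 1
[[0.005,-0.0003,0.0057,-0.002,0.001,-0.003,0]]
time_s: 9.37
tool_pos: [600.6, 245.1, 281.0]
tcp_rot: [-3.14, 0.001, 1.944]
wrist_force: [-0.1, 0.0, -1.0]
opening: 0.177
t 9.37 pos [600.6 245.1 281. ] d [-1.1  1.4 -6. ] rotdeg [-0.1  0.  -0.1] F [-0.1  0.  -1. ] open 0.177 n 1
[[0.0017,-0.0005,0.006,-0.001,0.001,-0.002,0]]
```

```bash
python3 -m handwheel '[[0,0,0.003,0,0,0,0],[0,0,0,0,0,0,0]]' 80
python3 snap.py w8
python3 - <<'E'
from h import *
t=imaging.snapshot('top');s=imaging.snapshot('side');w=cv2.imread('pics/w8.png');cv2.imwrite('pics/t8.png',t);cv2.imwrite('pics/s8.png',s)
cv2.imwrite('pics/c13.png',np.hstack([crop(t,130,165,60,70,6,4),crop(s,175,285,70,70,6,3)]))
cv2.imwrite('pics/c14.png',crop(w,240,150,160,120,5,3.5))
E
```

```text
time_s: 9.53
tool_pos: [600.4, 245.9, 278.2]
tcp_rot: [-3.141, 0.001, 1.945]
wrist_force: [0.6, 0.3, -0.9]
opening: 0.18
```

View pics/c13.png

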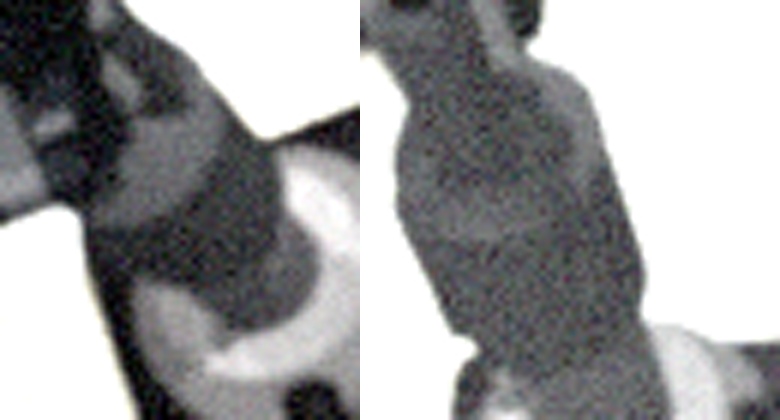

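View pics/c14.png

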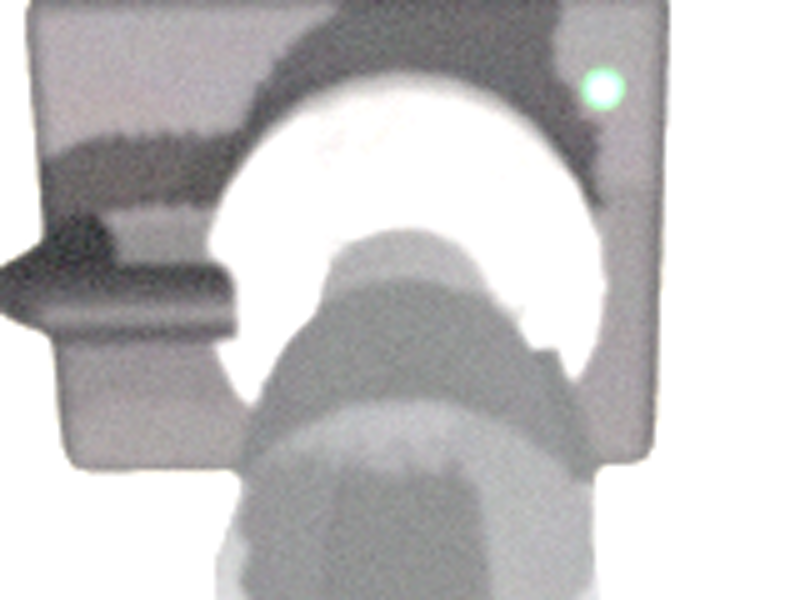

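Run:
```python
from h import *
import pickle
c=imaging.calibration('wrist');M=np.array(c['tool_from_camera']);f=240/np.tan(np.radians(c['fov_y']/2))
C=dict(f=f,cx=c['cx'],cy=c['cy'],k=c['k1'],R=M[:3,:3].T,t=-M[:3,:3].T@M[:3,3])
TZ=278.2
for z in (110,148): print('stub arc at z',z,'-> axis tool xy',(plane(C,240+407/5,196,TZ-z)-[17.5,0,0]).round(1))
for zt in (95,100,105): print('rim at tool z',zt,'-> axis',(plane(C,240+410/5,205.6,zt)-[23.5,0,0]).round(1))
# shoulder of sleeve at 62mm: upper arc at crop v=400 
for zt in (95,100,105): print('62mm ring',(plane(C,240+412/5,150+400/5,zt-62)-[23.5,0,0]).round(1))
print('body ring LR', [plane(C,240+u/5,150+285/5,TZ-z).round(1) for z in (90,105) for u in (213,605)])
print('body ring top', [plane(C,240+408/5,150+75/5,TZ-z).round(1) for z in (90,105)])
T=cam('top');S=cam('side')
```

```text
stub arc at z 110 -> axis tool xy [  2.6   0.4 168.2]
stub arc at z 148 -> axis tool xy [ 10.3   0.4 130.2]
rim at tool z 95 -> axis [ 4.2  0.8 95. ]
rim at tool z 100 -> axis [  3.1   0.8 100. ]
rim at tool z 105 -> axis [  1.9   0.8 105. ]
62mm ring [ 4.8  0.9 33. ]
62mm ring [ 3.2  0.9 38. ]
62mm ring [ 1.6  0.9 43. ]
body ring LR [array([  4.6, -39.4, 188.2]), array([  4.7,  41. , 188.2]), array([  8.1, -37.6, 173.2]), array([  8.2,  39.2, 173.2])]
body ring top [array([ 47. ,   0.5, 188.2]), array([ 48.6,   0.5, 173.2])]
```

The wrist view puts the stub axis at tool (2.6, 0.4) mm and the sleeve axis at about (3.1, 0.8) mm. They're aligned within 1 mm and the heading matches, so I'm going down.

```bash
python3 -m handwheel '[[0,0,0.006,0,0,0,0],[0,0,0.006,0,0,0,0],[0,0,0,0,0,0,0]]' 80;  python3 -m handwheel '[[0,0,0.005,0,0,0,0],[0,0,0,0,0,0,0]]' 80
```

```text
time_s: 9.93
tool_pos: [601.2, 245.3, 265.9]
tcp_rot: [3.141, 0.001, 1.944]
wrist_force: [1.0, 0.2, -0.7]
opening: 0.179
time_s: 10.1
tool_pos: [600.9, 245.0, 259.7]
tcp_rot: [-3.141, 0.001, 1.944]
wrist_force: [-0.4, -0.5, -0.5]
opening: 0.178
```

```bash
python3 -m handwheel '[[0.001,-0.0005,0.005,0,0,0,0],[0,0,0.004,0,0,0,0],[0,0,0,0,0,0,0]]' 90;  python3 -m handwheel '[[0,0,0.005,0,0,0,0],[0,0,0,0,0,0,0]]' 90;python3 -m handwheel '[[0,0,0.003,0,0,0,0],[0,0,0,0,0,0,0]]' 90
```

```text
time_s: 10.35
tool_pos: [600.0, 245.6, 249.5]
tcp_rot: [-3.141, 0.001, 1.944]
wrist_force: [0.5, -0.4, -1.8]
opening: 0.174
time_s: 10.52
tool_pos: [599.8, 245.7, 243.7]
tcp_rot: [-3.141, 0.001, 1.944]
wrist_force: [-0.4, 0.5, -1.5]
opening: 0.174
time_s: 10.68
tool_pos: [599.9, 245.7, 240.4]
tcp_rot: [-3.141, 0.001, 1.944]
wrist_force: [-0.7, 0.1, -2.0]
opening: 0.179
```

```bash
python3 -m handwheel '[[0,0,0.004,0,0,0,0],[0,0,0,0,0,0,0]]' 100;  python3 -m handwheel '[[0,0,0.004,0,0,0,0],[0,0,0,0,0,0,0]]' 100;python3 -m handwheel '[[0,0,0.004,0,0,0,0],[0,0,0,0,0,0,0]]' 100;  python3 -m handwheel '[[0,0,0.004,0,0,0,0],[0,0,0,0,0,0,0]]' 100
```

```text
time_s: 10.85
tool_pos: [600.5, 245.9, 236.4]
tcp_rot: [3.141, 0.001, 1.944]
wrist_force: [0.5, 0.9, -0.9]
opening: 0.171
time_s: 11.02
tool_pos: [601.4, 246.3, 232.7]
tcp_rot: [3.138, 0.001, 1.944]
wrist_force: [0.8, 0.5, -0.6]
opening: 0.178
time_s: 11.18
tool_pos: [601.3, 246.4, 229.1]
tcp_rot: [3.138, 0.001, 1.944]
wrist_force: [1.0, 0.1, -1.9]
opening: 0.175
time_s: 11.35
tool_pos: [601.1, 246.6, 224.8]
tcp_rot: [3.138, 0.0, 1.944]
wrist_force: [1.4, 0.0, -1.9]
opening: 0.171
```

```bash
for i in 1; do python3 -m handwheel '[[0,0,0.004,0,0,0,0],[0,0,0,0,0,0,0]]' 100;python3 -m handwheel '[[0,0,0.004,0,0,0,0],[0,0,0,0,0,0,0]]' 100; python3 -m handwheel '[[0,0,0.003,0,0,0,0],[0,0,0,0,0,0,0]]' 100; done
python3 - <<'E'
from h import *
t=imaging.snapshot('top');s=imaging.snapshot('side')
cv2.imwrite('pics/c15.png',np.hstack([crop(t,130,165,60,70,6,4),crop(s,175,295,70,70,6,3)]))
E
```

```text
time_s: 11.52
tool_pos: [601.1, 246.6, 220.2]
tcp_rot: [3.138, 0.0, 1.944]
wrist_force: [0.3, 0.5, -2.3]
opening: 0.174
time_s: 11.68
tool_pos: [600.7, 246.5, 215.5]
tcp_rot: [3.14, 0.0, 1.944]
wrist_force: [0.2, -0.2, -1.5]
opening: 0.174
time_s: 11.85
tool_pos: [601.5, 246.8, 213.3]
tcp_rot: [3.138, 0.0, 1.944]
wrist_force: [0.3, 0.5, -0.8]
opening: 0.175
```

View pics/c15.png

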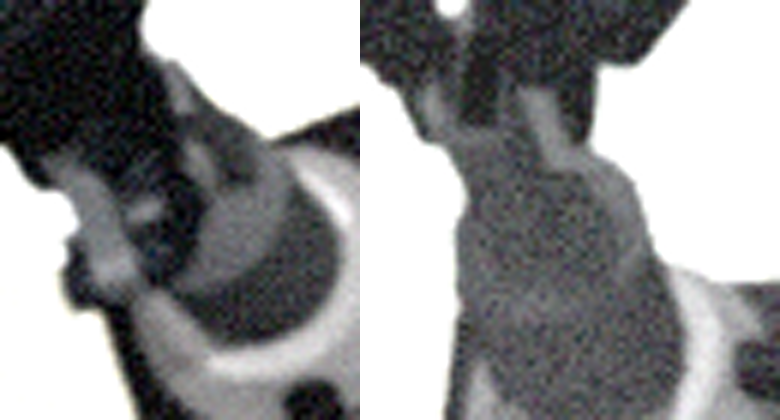

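The sleeve is over the stub, concentric with the shoulder ring in both views. I'll keep pushing down to contact.

```bash
python3 -m handwheel '[[0,0,0.003,0,0,0,0],[0,0,0,0,0,0,0]]' 100;python3 -m handwheel '[[0,0,0.003,0,0,0,0],[0,0,0,0,0,0,0]]' 100; python3 -m handwheel '[[0,0,0.003,0,0,0,0],[0,0,0,0,0,0,0]]' 100; python3 -m handwheel '[[0,0,0.003,0,0,0,0],[0,0,0,0,0,0,0]]' 100
```

```text
time_s: 12.12
tool_pos: [601.4, 246.8, 213.8]
tcp_rot: [3.137, -0.0, 1.944]
wrist_force: [-0.2, 0.7, -2.9]
opening: 0.171
time_s: 12.28
tool_pos: [601.3, 247.1, 213.5]
tcp_rot: [3.135, -0.001, 1.945]
wrist_force: [-0.6, -1.0, -1.6]
opening: 0.17
time_s: 12.45
tool_pos: [601.2, 247.3, 213.5]
tcp_rot: [3.134, -0.001, 1.945]
wrist_force: [-1.4, -0.3, -1.7]
opening: 0.174
time_s: 12.62
tool_pos: [601.1, 247.3, 213.4]
tcp_rot: [3.133, -0.002, 1.945]
wrist_force: [-1.4, -0.7, -1.4]
opening: 0.173
```

```bash
python3 -m handwheel '[[0,0,0.006,0,0,0,0]]' 110;python3 -m handwheel '[[0,0,0.01,0,0,0,0]]' 110; python3 snap.py w9
python3 - <<'E'
from h import *
t=imaging.snapshot('top');s=imaging.snapshot('side');w=cv2.imread('pics/w9.png')
cv2.imwrite('pics/c16.png',np.hstack([crop(w,240,150,100,100,4,4),crop(s,175,295,66,66,6,3)[:400]]))
E
```

```text
time_s: 12.7
tool_pos: [601.8, 247.8, 212.9]
tcp_rot: [3.13, -0.002, 1.945]
wrist_force: [-16.7, -5.6, 69.2]
opening: 0.173
time_s: 12.78
tool_pos: [602.1, 247.9, 212.8]
tcp_rot: [3.127, -0.003, 1.945]
wrist_force: [-26.7, -10.1, 90.4]
opening: 0.174Traceback (most recent call last):
  File "<stdin>", line 3, in <module>
    return _nx.concatenate(arrs, 1, dtype=dtype, casting=casting)
           ~~~~~~~~~~~~~~~^^^^^^^^^^^^^^^^^^^^^^^^^^^^^^^^^^^^^^^
ValueError: all the input array dimensions except for the concatenation axis must match exactly, but along dimension 0, the array at index 0 has size 400 and the array at index 1 has size 396
```

```bash
python3 -m handwheel '[[0,0,0,0,0,0,0],[0,0,0,0,0,0,0]]' 100; python3 snap.py w10
python3 - <<'E'
from h import *
s=imaging.snapshot('side');w=cv2.imread('pics/w10.png')
cv2.imwrite('pics/c16.png',np.hstack([crop(w,240,150,100,100,4,4),cv2.resize(crop(s,175,295,66,66,6,3),(400,400))]))
E
```

```text
time_s: 13.1
tool_pos: [600.2, 246.8, 216.1]
tcp_rot: [3.127, -0.003, 1.945]
wrist_force: [0.6, 0.3, -6.5]
opening: 0.17
```

View pics/c16.png

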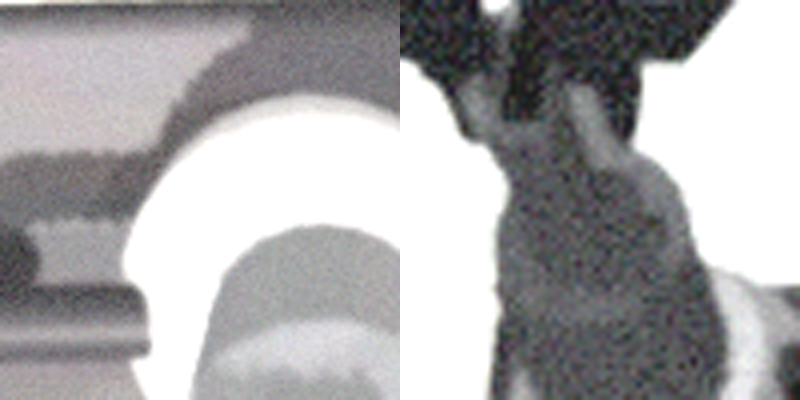

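```bash
python3 -m handwheel '[[0,0,0.001,0,0,0,0.3],[0,0,0,0,0,0,0.6],[0,0,0,0,0,0,1],[0,0,0,0,0,0,1],[0,0,0,0,0,0,1],[0,0,-0.005,0,0,0,1],[0,0,-0.015,0,0,0,1],[0,0,-0.025,0,0,0,1],[0,0,-0.03,0,0,0,1],[0,0,-0.03,0,0,0,1]]' 60
python3 - <<'E'
from h import *
plan([655,273,310],Rtool(30,28))
E
```

```text
time_s: 14.03
tool_pos: [596.8, 245.2, 309.8]
tcp_rot: [-3.137, -0.002, 1.945]
wrist_force: [0.4, 0.4, 0.3]
opening: 0.998
t 14.03 pos [596.8 245.2 309.8] d [58.2 27.8  0.2] rotdeg [ 19.6 -23.   79.8] F [0.4 0.4 0.3] open 0.998 n 13
[[0.0004,0.005,-0.0,0.026,-0.031,0.107,1],[0.0009,0.0049,-0.0002,0.026,-0.031,0.107,1],[0.0014,0.0048,-0.0003,0.026,-0.031,0.107,1],[0.0019,0.0046,-0.0005,0.026,-0.031,0.107,1],[0.0023,0.0043,-0.0007,0.026,-0.031,0.107,1],[0.0028,0.004,-0.0009,0.026,-0.031,0.107,1],[0.0031,0.0037,-0.0011,0.026,-0.031,0.107,1],[0.0035,0.0033,-0.0013,0.026,-0.031,0.107,1],[0.0038,0.0029,-0.0015,0.026,-0.031,0.107,1],[0.004,0.0024,-0.0017,0.026,-0.031,0.107,1],[0.0042,0.0019,-0.0018,0.026,-0.031,0.107,1],[0.0043,0.0014,-0.002,0.026,-0.031,0.107,1],[0.0044,0.0009,-0.0022,0.026,-0.031,0.107,1]]
```

```bash
python3 -m handwheel '[[0.0005,0.005,-0.003,0.026,-0.031,0.107,1],[0.001,0.005,-0.002,0.026,-0.031,0.107,1],[0.0015,0.005,-0.001,0.026,-0.031,0.107,1],[0.002,0.0045,-0.001,0.026,-0.031,0.107,1],[0.0025,0.0045,-0.001,0.026,-0.031,0.107,1],[0.003,0.004,-0.001,0.026,-0.031,0.107,1],[0.003,0.0035,-0.001,0.026,-0.031,0.107,1],[0.0035,0.0035,-0.001,0.026,-0.031,0.107,1],[0.004,0.003,-0.001,0.026,-0.031,0.107,1],[0.004,0.0025,-0.001,0.026,-0.031,0.107,1],[0.004,0.002,-0.002,0.026,-0.031,0.107,1],[0.0045,0.0015,-0.002,0.026,-0.031,0.107,1]]'
python3 - <<'E'
from h import *
plan([655,273,300],Rtool(30,28))
E
```

```text
time_s: 15.03
tool_pos: [650.6, 269.7, 326.7]
tcp_rot: [3.134, 0.426, 0.586]
wrist_force: [2.5, -0.9, -1.9]
opening: 1.003
t 15.03 pos [650.6 269.7 326.7] d [  4.4   3.3 -26.7] rotdeg [ 2.  -3.6  3.2] F [ 2.5 -0.9 -1.9] open 1.003 n 1
[[0.016,-0.0005,0.022,0.035,-0.063,0.055,1]]
```

```bash
python3 snap.py w11
```

```text
(no output)
```

View pics/w11.png

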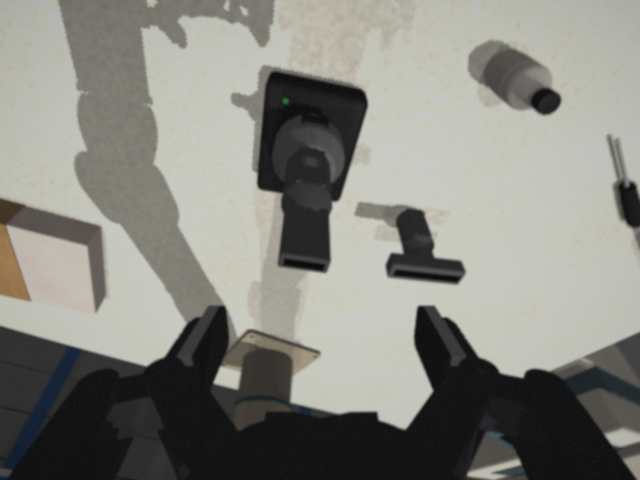

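Run:
```python
from h import *
w=cv2.imread('pics/w11.png')
cv2.imwrite('pics/c17.png',crop(w,260,105,100,75,8,4))
```

```text
(no output)
```

View pics/c17.png

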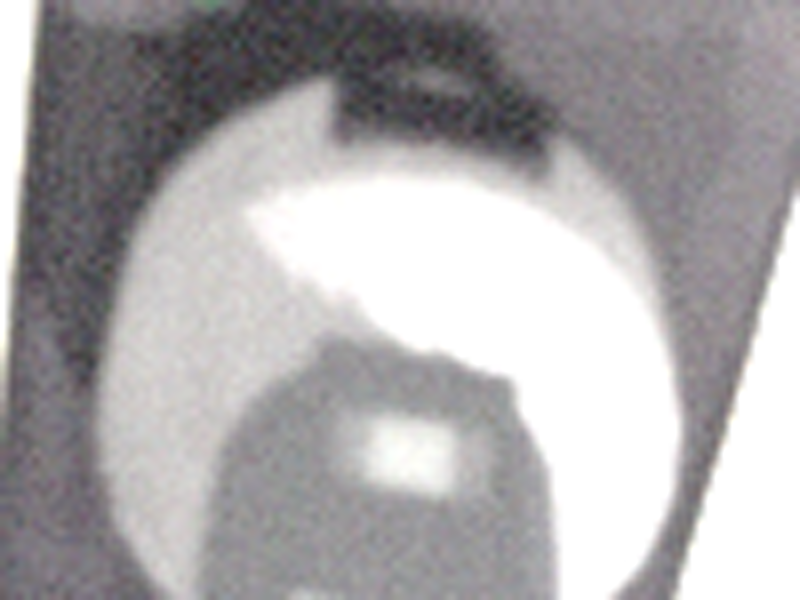

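The button shows through the hole, centred, at crop (410,455). I want a lower, closer look to confirm that it's out and the sleeve is seated.

Run:
```python
from h import *
plan([670,279,235],Rtool(24,45))
```

```text
t 15.08 pos [646.8 272.8 325. ] d [ 23.2   6.2 -90. ] rotdeg [  5.3 -20.2   8.2] F [-2.3  2.3 -1.5] open 1.0 n 4
[[0.0146,0.0021,0.018,0.023,-0.088,0.036,1],[0.0162,0.0019,0.0166,0.023,-0.088,0.036,1],[0.0176,0.0017,0.0151,0.023,-0.088,0.036,1],[0.0189,0.0014,0.0135,0.023,-0.088,0.036,1]]
```

```bash
python3 -m handwheel '[[0.014,0.002,0.012,0.023,-0.088,0.036,1],[0.016,0.002,0.011,0.023,-0.088,0.036,1],[0.017,0.0015,0.01,0.023,-0.088,0.036,1],[0.018,0.0015,0.009,0.023,-0.088,0.036,1],[0,0,0,0,0,0,1]]'; python3 snap.py w12;  python3 - <<'E'
from h import *
w=cv2.imread('pics/w12.png')
cv2.imwrite('pics/c18.png',crop(w,170,0,300,330,1.8,3))
plan([670,279,235],Rtool(24,45))
E
```

```text
time_s: 15.5
tool_pos: [618.1, 261.2, 223.1]
tcp_rot: [-3.138, 0.615, 0.439]
wrist_force: [0.6, -0.4, -0.9]
opening: 1.001
t 15.55 pos [618.5 261.7 225.4] d [51.5 17.3  9.6] rotdeg [ 0.6 -9.9  1. ] F [ 0.  -0.4 -0.9] open 1.0 n 2
[[0.0193,0.0031,-0.0194,0.005,-0.087,0.009,1],[0.0176,0.0028,-0.0211,0.005,-0.087,0.009,1]]
```

View pics/c18.png

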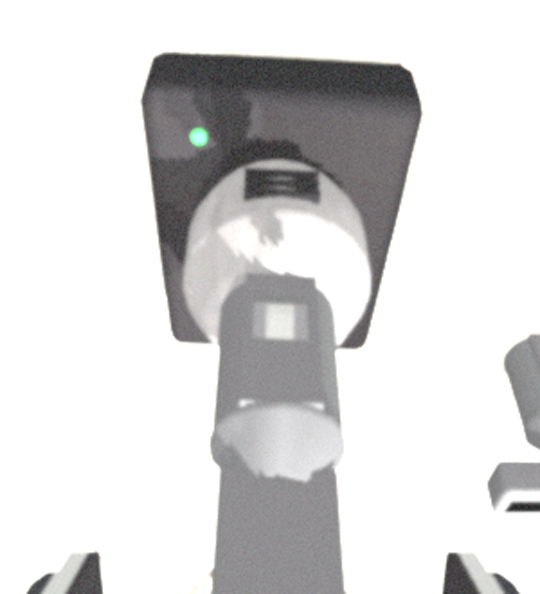

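Run:
```python
from h import *
w=cv2.imread('pics/w12.png')
cv2.imwrite('pics/c19.png',crop(w,275,135,95,70,8,3))
```

```text
(no output)
```

View pics/c19.png

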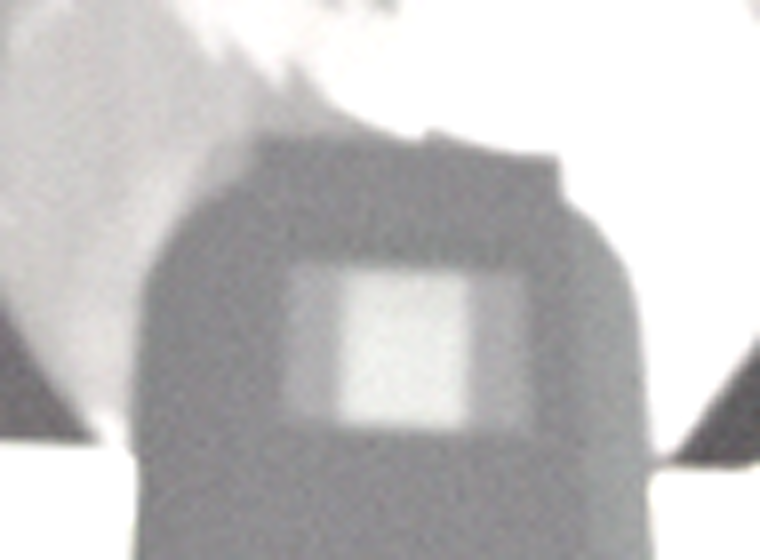

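Run:
```python
from h import *
import pickle
W=cam('wrist',pickle.load(open('pics/w12.pkl','rb')))
print('cam',(-W['R'].T@W['t']).round())
a=np.radians(21.4);d=np.array([np.cos(a),np.sin(a)])
def v(r,z,c=(599,248.5)): return proj(W,[*(np.array(c)+r*d),z]).round(1)
for zb in (110,113,116):
    print('nozzle',zb,'rim',v(23.5,zb),'hole lo',v(23.5,zb+12),'hole hi',v(23.5,zb+34),'62',v(23.5,zb+62))
print('stub behind: flank x16 z122',v(16,122),'z144',v(16,144))
print('button out: foot',v(24.5,125),'front top?',v(24.5,138),v(20,143),v(17.5,143))
print('button in: foot',v(16,125),'top',v(16,140),v(12,143))
```

```text
cam [756. 324. 291.]
nozzle 110 rim [326.8 154. ] hole lo [327.  165.8] hole hi [327.2 189.5] 62 [327.5 224.3]
nozzle 113 rim [326.9 156.9] hole lo [327.  168.9] hole hi [327.2 193. ] 62 [327.6 228.4]
nozzle 116 rim [326.9 159.8] hole lo [327. 172.] hole hi [327.3 196.5] 62 [327.6 232.6]
stub behind: flank x16 z122 [326.1 174.1] z144 [326.3 197.6]
button out: foot [327.1 167.7] front top? [327.2 181.6] [326.7 192.2] [326.4 194.9]
button in: foot [326.1 177.1] top [326.2 193.1] [325.8 200.7]
```

The measured rows match the seated, button-out prediction: rim 152–154 (154 predicted), hole 168–188.5 (166–189.5) and button foot about 168 (167.7). A pressed-in button would put its foot at row 177. I'll back off, take a last look, and hand in.

```bash
python3 -m handwheel '[[0,0,-0.01,0,0,0,1],[0,0,-0.02,0,0,0,1],[0,0,-0.025,0,0,0,1],[0,0,-0.02,0,0,0,1],[0,0,-0.01,0,0,0,1],[0,0,0,0,0,0,1],[0,0,0,0,0,0,1]]'; python3 snap.py w13;  python3 - <<'E'
from h import *
w=cv2.imread('pics/w13.png');s=imaging.snapshot('side')
cv2.imwrite('pics/c20.png',np.hstack([cv2.resize(crop(w,120,0,400,400,1,2),(400,400)),cv2.resize(crop(s,150,130,250,300,1,2.5),(333,400))]))
E
```

```text
time_s: 16.13
tool_pos: [621.5, 268.1, 285.8]
tcp_rot: [-3.132, 0.53, 0.457]
wrist_force: [0.7, -0.1, 0.5]
opening: 0.996
```

View pics/c20.png

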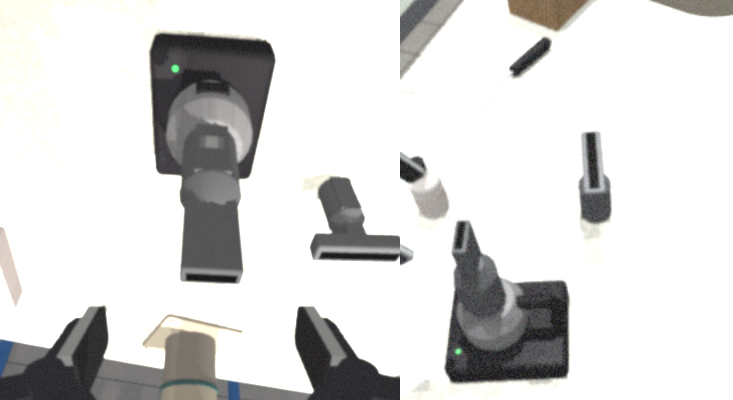

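Run:
```python
from h import *
import pickle
W=cam('wrist',pickle.load(open('pics/w13.pkl','rb')));S=cam('side')
print(tri([(W,331,275),(S,197.3,307)]))
from station import job_done
s=robot.sense();print(s['wrist_force'],s['time_s']); print(job_done())
```

```text
(array([596.79065039, 248.50194277, 245.24029138]), [array([-1. , -0.7]), array([ 0.1, -0.6])])
[-0.02591151 -0.49703332 -0.31014631] 16.2333
the job is handed in; nothing more can be done
None
```

The crevice nozzle is on the vacuum's stub with its button hole over the spring button. I then let go, backed the arm clear, and handed in at about 16.2 s. The wide nozzle still stands where it was.

**Button and seating:** A close wrist view shows the button filling the hole. The image rows match the sleeve fully home with the button out: rim 152–154 against 154 predicted, button foot about 168 against 167.7. A pressed-in button would have put its foot at row 177. Wrist force was about 0 at hand-in.

**Less certain points:**
- The final push hit a hard stop and peaked at about 90 N at the wrist, below the 120 N limit but more than I intended.
- The last rough triangulation put the blade top at 245 mm. Fully seated would be 250 mm, and that reading is only good to a few millimetres.
- The visible hole was 20.4 rows tall instead of the 23.7 predicted. I put this down to blur and the hole's dark lower lip.

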